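Stand the slumped slide box back in its row

TASK

The end box of the row of slide boxes has slumped against its neighbour. Push its foot in with your fingertips until it stands upright and flush against the neighbour, and only then push the steel bookend up square and snug against it so the row cannot slump again. Do it all by pushing: pick nothing up, do not move the box with the bookend before it is standing, and leave the standing boxes, the jar, the dish and the wood sample where they are.

Things in the scene. Friction and masses are not known exactly. Their poses are not given: they have to be found in the camera images.
- slumped: The slumped slide box: closed white plastic, 140 x 34 x 84 mm (own x, y, z), about 0.25 kg. Origin: centre of its 140 x 34 mm underside; when it stands, own z is up and own y points along the row to its neighbour. It starts leaning about 33 degrees towards the neighbour, top against the neighbour's face, only its inner lower long edge on the bench, 46 mm out from that face.
- slumped_foot (a point): Middle of the slumped box's outer lower long edge (own y = -17 mm, z = 0), the place to push. At the start it hangs about 18 mm above the bench and is the part farthest out from the row, 74 mm from the neighbour's face. Pushed in, the box slides inwards and rocks up onto its foot by itself once it leans less than about 22 degrees; then this point is on the bench.
- neighbour: Last standing box of the row, same make and size (140 x 34 x 84 mm). Origin: centre of its underside; z up, x along its 140 mm length away from the robot, y along the row towards the cabinet. The slumped box leans on its -y face, 17 mm from the origin. Behind it, touching, stand two more boxes and the fixed cabinet, so the row does not yield to a push along +y.
- row_b: The second standing slide box, next to the neighbour on its +y side, same size and axes.
- row_a: The third standing slide box, between row_b and the cabinet, same size and axes.
- bookend: L-shaped bookend of 4 mm steel, 0.5 kg: upright plate 120 mm wide (own x), 85 mm high; flat foot plate 120 mm wide, 90 mm long, 4 mm thick, along own -y, away from the row. Origin: at bench level, middle of the plate's face that goes against the boxes (y = 0); push on the other face, y = -4 mm, above the foot. Starts loose, 155 to 190 mm out from the neighbour's face, slightly askew.
- cabinet: Fixed grey steel slide cabinet, 220 (x) x 160 (y) x 118 mm high, at the other end of the row. Origin: centre of its underside; same axes as the row.
- jar: Amber glass jar with black cap, 50 mm across, 67 mm high, standing on the robot's side of the gap between box and bookend. Origin: centre of its underside. Bystander.
- petri: Round covered dish, pale, with a dark chip of wood on it, 62 mm across, 18 mm high, on the far side of the row. Origin: centre of its underside. Bystander.
- wood_sample: Dark wood sample, 62 x 26 x 18 mm, lying on the robot's side of the row. Origin: centre of its underside. Bystander.

How it is judged:
By the outcome, as a careful person would: the job done as asked, in the order asked, and still so for the second after the job is handed in, with the robot touching nothing.
It also fails if it takes over 67 s, if anything falls off the work surface, if the arm or the gripper's body presses on something with over 40 N, if the wrist force passes 120 N, or if a joint passes its speed limit or range.

ROBOT

A 7-joint arm with a two-finger parallel gripper is mounted at the origin on the work surface. World frame = base frame: x ahead of the robot, y to its left, z up, the work surface at z = 0. Lengths are in m, angles in rad, forces in N, time in s.
With the tool pointing down it reaches from about 0.35 to 0.9 m from the base axis. Payload 8.1 kg.
Tool frame: the origin (TCP) lies at the very end of the fingers, on their centre line; the grasp point (between the pads) lies 19 mm behind it; z points along the fingers, y is the line along which they close (so a half turn about z gives the same grasp; the last joint's range is limited). The gripper opens to 92 mm and grips with 3 to 60 N. Pads are 19 mm wide; open, the fingers measure 130 mm over their backs; the gripper's body (75 mm by 190 mm) begins 47 mm behind the grasp point.
Start: joints at [-1.359, 0.434, 0.025, 1.573, -0.012, 1.134, -0.075], TCP at [0.194, 0.594, 0.227] pointing down, gripper open.
Joint ranges: [-2.62, 2.62], [-0.44, 2.09], [-1.27, 1.32], [0.08, 2.57], [-1.32, 4.46], [0.12, 2], [-2.74, 2.74]. Speed limits (rad/s): [2.22, 2.22, 3.01, 3.01, 3.14, 3.14, 3.14].

INTERFACE

Orientations are given as a unit quaternion [x, y, z, w].
In Python, from station import status, viewer, hand_in gives the robot as it stands.
- The arm moves only by the shell command python3 -m jog 'ROWS' [OPENING]. ROWS is JSON, a list of rows, each an object of numbers: "tx", "ty", "tz": the shift along the world's x, y, z in units of 0.3 m (1.0 is 0.3 m); "rx", "ry", "rz": the turn, a rotation vector about the world's x, y, z in units of 180 degrees (1.0 is 180 degrees). In form: [{"tx": .., "ty": .., "tz": .., "rx": .., "ry": .., "rz": ..}, ...]. A call has exactly 5 rows; each row shifts and turns the commanded pose from where the row before left it; what a row does not reach is not made up. A row lasts 1/8 s, in which the tool goes at most 62.5 mm and 10.7 degrees, less where a joint would pass 70% of its speed; a pose out of reach is approached as far as the arm can. A call with a number of a shift or a turn outside -1 to 1 is refused whole. A call with a gripper value outside its range is refused whole. OPENING is the opening, from 0 (shut) to 1 (fully open), set as the call begins (- or left out, the last holds). The fingers move at their own pace and stop on an object; the grip force is fixed at half the most. Time passes only in rows, so rows that do not move let the fingers close, or fill a call up. It gives the time, the measured TCP pose, the force, the opening and the grip force at its end, in the units of the state.
- status.get_state(): the state, without advancing time (a new reading comes with each control period).
- viewer.camera(name): name is "scene" or "top"; returns a dict with "frame" (384x512x3 uint8, red, green, blue), "camera_matrix" (3x3 intrinsics, pixels), "k1" (the pictures are not rectified: a ray, as slopes to the right and down, at radius r is drawn at 1 + k1 r^2 times it, then the intrinsics apply), "cam_to_world" (4x4, takes a point from camera to world coordinates). Camera axes: x right, y up, looking along -z (the intrinsics and any distortion apply to the point x, -y, -z); pixel columns grow to the right and rows downward; lengths in m; the calibration is good to about 2 mm. A picture is of the moment at which its call begins. There is no depth.
- hand_in(): hands the job in; it is judged then, once.
The state is a dict: "clock": time; "joint_pos": joint angles; "qvel": joint speeds; "effort": joint torques, N m; "position": TCP position; "tool_rot": TCP orientation; "force": force on the tool from outside, world axes, zero at the start; "ft_torque": the same for the moment, N m; "grip_width": finger opening in m; "grasp_force": force on a finger pad.
Only numpy, scipy, OpenCV 4.12 (cv2) and the standard library are available. Lean on these libraries where they do the work, as an engineer would, in place of code of your own. Each camera call takes 0.05 s, during which the arm holds its last target. There are 200 camera calls.

## Working session

There is one attempt and no reset: what is moved stays moved. The work goes in short steps, Python scripts to look and compute and a shell command to move; the robot and the scene stay as the last step left them, time stands still between calls to the robot, and variables do not carry over. Pictures are saved under pics/ and viewed, at most 10 in all, crops included, and the job is handed in when it is done.

```bash
mkdir -p pics; ls
cat > h.py <<'E'
import numpy as np, cv2
from station import status, viewer
def cam(n, f=None):
    c=viewer.camera(n)
    if f: cv2.imwrite('pics/'+f, c['frame'][:,:,::-1])
    return c
def ray(c,u,v):
    K=np.array(c['camera_matrix']);T=np.array(c['cam_to_world'])
    x=(u-K[0,2])/K[0,0];y=(v-K[1,2])/K[1,1]
    a,b=x,y
    for _ in range(20):
        s=1+c['k1']*(a*a+b*b);a,b=x/s,y/s
    return T[:3,3],T[:3,:3]@np.array([a,-b,-1.])
def onz(c,u,v,z=0.):
    o,d=ray(c,u,v);return o+d*(z-o[2])/d[2]
def proj(c,p):
    K=np.array(c['camera_matrix']);T=np.array(c['cam_to_world'])
    q=T[:3,:3].T@(np.array(p)-T[:3,3]);a,b=q[0]/-q[2],-q[1]/-q[2];s=1+c['k1']*(a*a+b*b)
    return K[0,0]*a*s+K[0,2],K[1,1]*b*s+K[1,2]
E
python3 - <<'E'
from h import *
import pickle
a=cam('scene','s0.png');b=cam('top','t0.png')
pickle.dump((a,b),open('c0.pkl','wb'))
for c in(a,b):print(np.array(c['cam_to_world']).round(3),c['camera_matrix'],c['k1'])
s=status.get_state();print(s)
E
```

```text
pics
[[-0.059 -0.683  0.728  1.018]
 [ 0.998 -0.034  0.049  0.191]
 [-0.008  0.73   0.684  0.479]
 [ 0.     0.     0.     1.   ]] [[355.47058359   0.         257.83640898]
 [  0.         355.47058359 199.86586471]
 [  0.           0.           1.        ]] 0.00955330433405634
[[-0.014  0.988 -0.155  0.467]
 [-1.    -0.01   0.026  0.151]
 [ 0.024  0.156  0.988  0.76 ]
 [ 0.     0.     0.     1.   ]] [[425.29836539   0.         259.58939837]
 [  0.         425.29836539 192.83134176]
 [  0.           0.           1.        ]] -0.09749650779902759
{'clock': 0.1, 'joint_pos': array([-1.35859916,  0.43514523,  0.0249584 ,  1.57399039, -0.01159587,
        1.13397337, -0.07509714]), 'qvel': array([ 0.00029756, -0.0017953 ,  0.00069347, -0.00249556, -0.00059351,
       -0.00130354, -0.0021655 ]), 'effort': array([ 2.57985790e-03, -6.69122815e+01,  9.87453014e-01, -3.15144610e+01,
       -6.06441032e-02,  3.74428206e-02,  5.25322685e-05]), 'position': array([0.19341998, 0.5938531 , 0.22603436]), 'tool_rot': array([ 1.56774560e-01,  9.87634177e-01, -6.84169574e-04, -4.64816137e-05]), 'force': array([ 0.07150102, -0.87266498, -1.71754899]), 'ft_torque': array([ 0.05292996,  0.01780953, -0.00111671]), 'grasp_force': 0.0, 'grip_width': 0.09178307574536373}
```

View pics/s0.png

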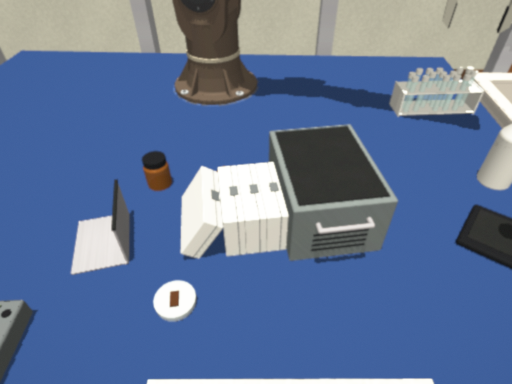

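View pics/t0.png

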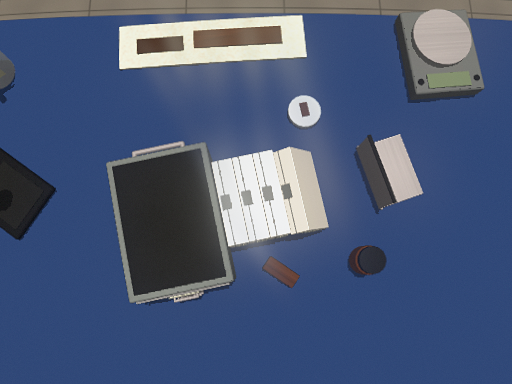

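The scene view shows the cabinet (325,190), the standing boxes (250,205), the slumped box (203,215), the bookend (105,235), the jar (157,170) and the dish (175,300). In the top view, the row runs from (230,200) to (310,190), the bookend is near (390,172), the jar near (368,260), the wood sample near (281,271) and the dish near (304,111).

Run:
```python
import pickle,cv2
a,b=pickle.load(open('c0.pkl','rb'))
cv2.imwrite('pics/t0c.png',cv2.resize(b['frame'][90:290,200:440,::-1],None,fx=3,fy=3,interpolation=cv2.INTER_CUBIC)[:600])
cv2.imwrite('pics/s0c.png',cv2.resize(a['frame'][140:330,60:310,::-1],None,fx=3,fy=3,interpolation=cv2.INTER_CUBIC)[:600])
```

```text
(no output)
```

View pics/t0c.png

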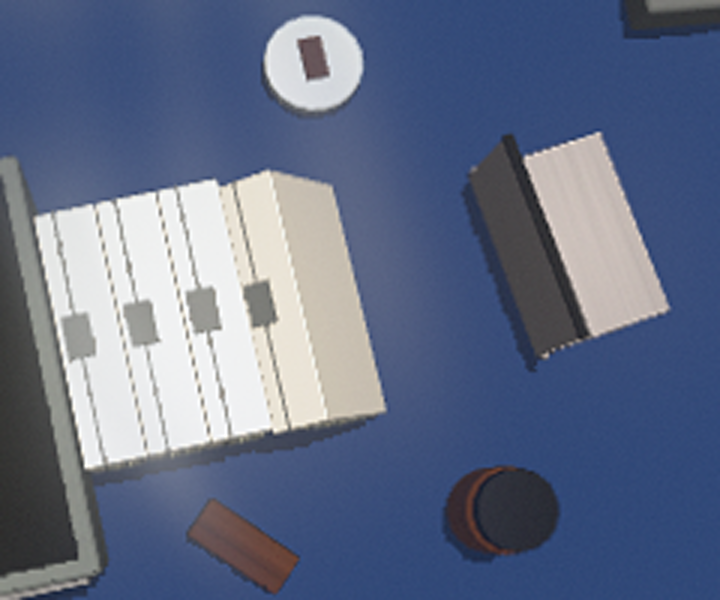

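View pics/s0c.png

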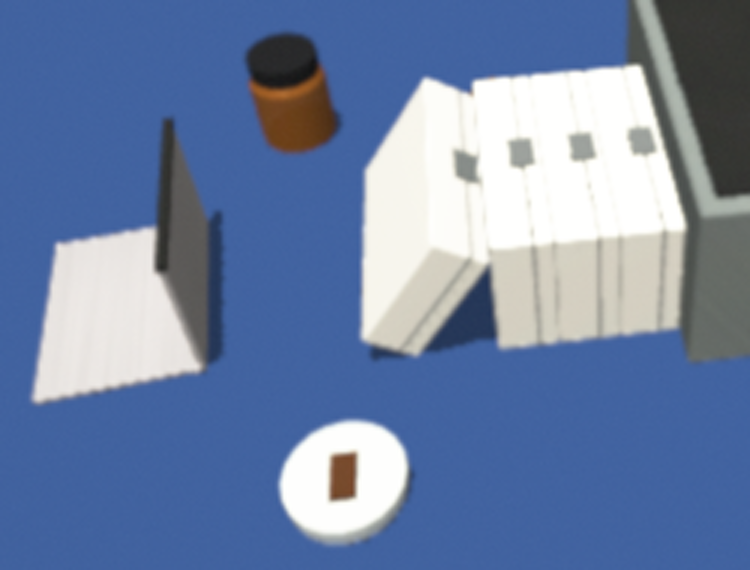

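Run:
```python
from h import *
import pickle
a,b=pickle.load(open('c0.pkl','rb'))
def T(u,v,z): return onz(b,200+(u-1)/3,90+(v-1)/3,z)
def S(u,v,z): return onz(a,60+(u-1)/3,140+(v-1)/3,z)
P={}
for n,f,u,v,z in [('nb far',T,218,180,.084),('nb near',T,272,433,.084),('ra far',T,37,217,.084),('ra near',T,87,468,.084),
 ('foot far',T,331,185,.018),('foot near',T,385,411,.018),('sl top far',T,272,171,.089),('sl top near',T,326,419,.089),
 ('be foot far',T,600,132,.004),('be foot near',T,668,310,.004),('be top far in',T,503,139,.085),('be top near in',T,580,341,.085),('be top far out',T,513,136,.085),
 ('be bot far',T,470,170,0),('be bot near',T,540,355,0),
 ('jar cap',T,515,511,.067),('petri',T,314,62,.018),('wood',T,243,546,.018),
 ('S nb far top',S,497,247,.084),('S nb near top',S,473,79,.084),('S nb far bot',S,499,347,0),
 ('S foot far',S,362,341,.018),('S foot near',S,365,170,.018),('S inner far',S,418,355,0),('S sltop far',S,432,246,.089),('S sltop near',S,427,79,.089),
 ('S be foot far out',S,35,401,.004),('S be foot near out',S,56,243,.004),('S be bot far',S,205,371,0),('S be top far',S,163,270,.085),('S be top near',S,168,120,.085),
 ('S jarcap',S,281,57,.067),('S petri',S,344,475,.018)]:
    P[n]=f(u,v,z);print(n,P[n][:2].round(4))
def an(x,y):d=P[x]-P[y];return np.degrees(np.arctan2(d[1],d[0])).round(2),np.linalg.norm(d).round(4)
for p in [('nb far','nb near'),('ra far','ra near'),('foot far','foot near'),('sl top far','sl top near'),('be foot far','be foot near'),('be top far in','be top near in'),('be bot far','be bot near'),('S nb far top','S nb near top'),('S foot far','S foot near'),('S be foot far out','S be foot near out'),('nb near','ra near')]:print(p,an(*p))
```

```text
nb far [0.6448 0.1108]
nb near [0.5066 0.0847]
ra far [0.6249 0.2095]
ra near [0.4894 0.1827]
foot far [0.6587 0.0389]
foot near [0.5224 0.0115]
sl top far [0.6484 0.0816]
sl top near [0.5133 0.0564]
be foot far [ 0.6961 -0.1345]
be foot near [ 0.5827 -0.1698]
be top far in [ 0.6674 -0.0482]
be top near in [ 0.5538 -0.0846]
be top far out [ 0.6691 -0.054 ]
be bot far [ 0.6726 -0.0511]
be bot near [ 0.5564 -0.0886]
jar cap [ 0.463  -0.0491]
petri [0.7364 0.0467]
wood [0.4457 0.0965]
S nb far top [0.649  0.1164]
S nb near top [0.5114 0.0844]
S nb far bot [0.6473 0.1113]
S foot far [0.661  0.0391]
S foot near [0.5244 0.0109]
S inner far [0.6553 0.0667]
S sltop far [0.6546 0.0846]
S sltop near [0.5192 0.0584]
S be foot far out [ 0.6991 -0.1316]
S be foot near out [ 0.5846 -0.1702]
S be bot far [ 0.6722 -0.0491]
S be top far [ 0.6739 -0.0475]
S be top near [ 0.5596 -0.0858]
S jarcap [ 0.4726 -0.0475]
S petri [0.7431 0.0483]
('nb far', 'nb near') (np.float64(10.71), np.float64(0.1407))
('ra far', 'ra near') (np.float64(11.16), np.float64(0.1382))
('foot far', 'foot near') (np.float64(11.38), np.float64(0.139))
('sl top far', 'sl top near') (np.float64(10.58), np.float64(0.1374))
('be foot far', 'be foot near') (np.float64(17.26), np.float64(0.1187))
('be top far in', 'be top near in') (np.float64(17.74), np.float64(0.1193))
('be bot far', 'be bot near') (np.float64(17.87), np.float64(0.1221))
('S nb far top', 'S nb near top') (np.float64(13.06), np.float64(0.1412))
('S foot far', 'S foot near') (np.float64(11.65), np.float64(0.1395))
('S be foot far out', 'S be foot near out') (np.float64(18.66), np.float64(0.1209))
('nb near', 'ra near') (np.float64(-80.04), np.float64(0.0995))
```

```bash
R='{}'; python3 -m jog '[{"tx":0.111,"ty":-0.162,"rz":-0.028},{"tx":0.111,"ty":-0.162,"rz":-0.028},{"tx":0.111,"ty":-0.162,"rz":-0.028},{"tx":0.111,"ty":-0.162,"rz":-0.028},{"tx":0.111,"ty":-0.162,"rz":-0.028}]' 1
python3 -m jog '[{"tx":0.111,"ty":-0.162,"rz":-0.028},{"tx":0.111,"ty":-0.162,"rz":-0.028},{"tx":0.111,"ty":-0.162,"rz":-0.028},{"tx":0.111,"ty":-0.162,"rz":-0.028},{"tx":0.111,"ty":-0.162,"rz":-0.028}]'
python3 -m jog '[{"tx":0.111,"ty":-0.162,"rz":-0.028},{"tx":0.111,"ty":-0.162,"rz":-0.028},{"rx":0.036,"ry":0.007},{"rx":0.036,"ry":0.007},{"rx":0.037,"ry":0.007}]'
cat >> h.py <<'E'
from scipy.spatial.transform import Rotation as Ro
ex=np.array([.981,.194,0]);ey=np.array([-.194,.981,0]);O=np.array([.578,.0995,0])
def show():
    s=status.get_state();R=Ro.from_quat(s['tool_rot']).as_matrix();p=s['position']
    y=R[:,1]*np.sign(R[0,1])
    print('t',s['clock'],'pos',p.round(4),'row x,y',((p-O)@ex).round(4),((p-O)@ey).round(4),'yaw',np.degrees(np.arctan2(y[1],y[0])).round(2),'ytilt',np.degrees(np.arcsin(y[2])).round(2),'tilt',np.degrees(np.arctan2(R[:,2]@ey,-R[2,2])).round(2),'F',s['force'].round(1),s['joint_pos'].round(2))
E
python3 -c "from h import *;show()"
```

```text
t 0.1 pos [0.1934 0.5939 0.226 ] row x,y -0.2814 0.5596 yaw 71.96 ytilt -0.08 tilt -0.07 F [ 0.1 -0.9 -1.7] [-1.36  0.44  0.02  1.57 -0.01  1.13 -0.08]invalid input at $[0]: expected keys tx, ty, tz, rx, ry, rz
invalid input at $[0]: expected keys tx, ty, tz, rx, ry, rz
invalid input at $[0]: expected keys tx, ty, tz, rx, ry, rz
```

All six keys are required in every row.

```bash
python3 -m jog '[{"tx":0.111,"ty":-0.162,"tz":0,"rx":0,"ry":0,"rz":-0.028},{"tx":0.111,"ty":-0.162,"tz":0,"rx":0,"ry":0,"rz":-0.028},{"tx":0.111,"ty":-0.162,"tz":0,"rx":0,"ry":0,"rz":-0.028},{"tx":0.111,"ty":-0.162,"tz":0,"rx":0,"ry":0,"rz":-0.028},{"tx":0.111,"ty":-0.162,"tz":0,"rx":0,"ry":0,"rz":-0.028}]' 1
python3 -m jog '[{"tx":0.111,"ty":-0.162,"tz":0,"rx":0,"ry":0,"rz":-0.028},{"tx":0.111,"ty":-0.162,"tz":0,"rx":0,"ry":0,"rz":-0.028},{"tx":0.111,"ty":-0.162,"tz":0,"rx":0,"ry":0,"rz":-0.028},{"tx":0.111,"ty":-0.162,"tz":0,"rx":0,"ry":0,"rz":-0.028},{"tx":0.111,"ty":-0.162,"tz":0,"rx":0,"ry":0,"rz":-0.028}]'
python3 -m jog '[{"tx":0.111,"ty":-0.162,"tz":0,"rx":0,"ry":0,"rz":-0.028},{"tx":0.111,"ty":-0.162,"tz":0,"rx":0,"ry":0,"rz":-0.028},{"tx":0,"ty":0,"tz":0,"rx":0.036,"ry":0.007,"rz":0},{"tx":0,"ty":0,"tz":0,"rx":0.036,"ry":0.007,"rz":0},{"tx":0,"ty":0,"tz":0,"rx":0.037,"ry":0.007,"rz":0}]'
python3 -c "from h import *;show()"
```

```text
clock: 0.72
position: [0.3608, 0.3495, 0.2266]
tool_rot: [0.37, 0.929, -0.0, -0.0]
force: [0.9, 0.2, 0.6]
grip_width: 0.0915
grasp_force: 0.0
clock: 1.35
position: [0.5272, 0.1067, 0.2267]
tool_rot: [0.563, 0.826, 0.0, -0.0]
force: [0.8, 0.4, -0.9]
grip_width: 0.0922
grasp_force: 0.0
clock: 1.98
position: [0.5932, 0.0111, 0.2268]
tool_rot: [0.623, 0.762, 0.113, -0.135]
force: [0.0, 0.8, 0.2]
grip_width: 0.0917
grasp_force: 0.0
t 1.975 pos [0.5932 0.0111 0.2268] row x,y -0.0022 -0.0896 yaw 11.45 ytilt 0.23 tilt 20.21 F [0.  0.8 0.2] [-0.17  0.47  0.4   1.62 -0.53  1.27  0.61]
```

```bash
python3 -m jog '[{"tx":0,"ty":0,"tz":-0.1,"rx":0,"ry":0,"rz":0},{"tx":0,"ty":0,"tz":-0.1,"rx":0,"ry":0,"rz":0},{"tx":0,"ty":0,"tz":-0.1,"rx":0,"ry":0,"rz":0},{"tx":0,"ty":0,"tz":-0.1,"rx":0,"ry":0,"rz":0},{"tx":0,"ty":0,"tz":-0.1,"rx":0,"ry":0,"rz":0}]'
python3 - <<'E'
from h import *
a=cam('scene')['frame'];b=cam('top')['frame']
cv2.imwrite('pics/m1.png',np.vstack([cv2.resize(a[130:330,20:320],None,fx=1.5,fy=1.5),cv2.resize(b[90:290,180:480],None,fx=1.5,fy=1.5)])[:600,:,::-1])
E
```

```text
clock: 2.6
position: [0.5929, 0.0112, 0.0755]
tool_rot: [0.623, 0.763, 0.111, -0.133]
force: [0.2, 0.2, 0.6]
grip_width: 0.0917
grasp_force: 0.0
```

View pics/m1.png

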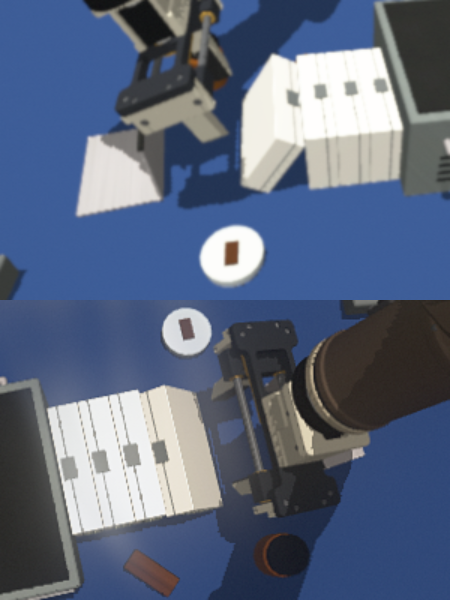

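The gripper sits between the foot and the bookend, with its fingers in line with the box. In the lower half of the picture the jar at (283,555) is clear of it. I'll lower it the rest of the way.

```bash
python3 -m jog '[{"tx":0,"ty":0,"tz":-0.03,"rx":0,"ry":0,"rz":0},{"tx":0,"ty":0,"tz":-0.03,"rx":0,"ry":0,"rz":0},{"tx":0,"ty":0,"tz":-0.03,"rx":0,"ry":0,"rz":0},{"tx":0,"ty":0,"tz":-0.03,"rx":0,"ry":0,"rz":0},{"tx":0,"ty":0,"tz":-0.01,"rx":0,"ry":0,"rz":0}]'
python3 - <<'E'
from h import *
show()
a=cam('scene')['frame'];b=cam('top')['frame']
cv2.imwrite('pics/m2.png',np.vstack([cv2.resize(a[130:330,20:320],None,fx=1.5,fy=1.5),cv2.resize(b[90:290,180:480],None,fx=1.5,fy=1.5)])[:600,:,::-1])
E
```

```text
clock: 3.32
position: [0.5928, 0.0111, 0.0371]
tool_rot: [0.623, 0.762, 0.111, -0.134]
force: [0.1, -0.2, 0.3]
grip_width: 0.0916
grasp_force: 0.0
t 3.325 pos [0.5928 0.0111 0.0371] row x,y -0.0026 -0.0896 yaw 11.44 ytilt 0.15 tilt 19.99 F [ 0.1 -0.2  0.3] [-0.11  0.69  0.31  1.78 -0.67  0.94  0.81]
```

View pics/m2.png

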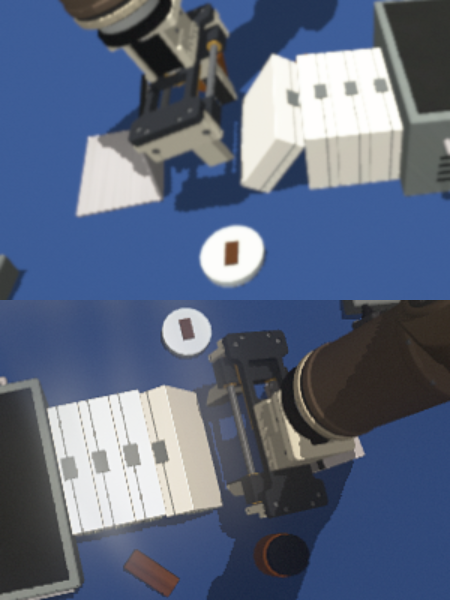

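The gripper is clear of the foot, the bookend and the jar. I'll go down to about 10 mm, checking force as it goes.

```bash
python3 -m jog '[{"tx":0,"ty":0,"tz":-0.02,"rx":0,"ry":0,"rz":0},{"tx":0,"ty":0,"tz":-0.02,"rx":0,"ry":0,"rz":0},{"tx":0,"ty":0,"tz":-0.02,"rx":0,"ry":0,"rz":0},{"tx":0,"ty":0,"tz":-0.02,"rx":0,"ry":0,"rz":0},{"tx":0,"ty":0,"tz":-0.01,"rx":0,"ry":0,"rz":0}]'
python3 -c "from h import *;show()"
```

```text
clock: 4.05
position: [0.5929, 0.0111, 0.0102]
tool_rot: [0.623, 0.762, 0.111, -0.133]
force: [-0.1, 0.6, -0.0]
grip_width: 0.092
grasp_force: 0.0
t 4.05 pos [0.5929 0.0111 0.0102] row x,y -0.0025 -0.0896 yaw 11.44 ytilt 0.17 tilt 19.99 F [-0.1  0.6 -0. ] [-0.1   0.72  0.29  1.79 -0.69  0.9   0.84]
```

```bash
python3 -m jog '[{"tx":-0.002,"ty":0.01,"tz":0,"rx":0,"ry":0,"rz":0},{"tx":-0.002,"ty":0.01,"tz":0,"rx":0,"ry":0,"rz":0},{"tx":-0.002,"ty":0.01,"tz":0,"rx":0,"ry":0,"rz":0},{"tx":-0.002,"ty":0.01,"tz":0,"rx":0,"ry":0,"rz":0},{"tx":-0.002,"ty":0.01,"tz":0,"rx":0,"ry":0,"rz":0}]'
python3 -m jog '[{"tx":-0.002,"ty":0.01,"tz":0,"rx":0.006,"ry":0.001,"rz":0},{"tx":-0.002,"ty":0.01,"tz":0,"rx":0.006,"ry":0.001,"rz":0},{"tx":-0.002,"ty":0.01,"tz":0,"rx":0.006,"ry":0.001,"rz":0},{"tx":-0.002,"ty":0.01,"tz":0,"rx":0.006,"ry":0.001,"rz":0},{"tx":-0.001,"ty":0.005,"tz":0,"rx":0.006,"ry":0.001,"rz":0}]'
python3 - <<'E'
from h import *
show()
a=cam('scene')['frame'];b=cam('top')['frame']
cv2.imwrite('pics/m3.png',np.vstack([cv2.resize(a[130:330,20:320],None,fx=1.5,fy=1.5),cv2.resize(b[90:290,180:480],None,fx=1.5,fy=1.5)])[:600,:,::-1])
E
```

```text
clock: 4.68
position: [0.5902, 0.025, 0.0104]
tool_rot: [0.624, 0.762, 0.111, -0.133]
force: [0.8, -2.6, -4.3]
grip_width: 0.0918
grasp_force: 2.3
clock: 5.3
position: [0.5874, 0.0398, 0.0107]
tool_rot: [0.617, 0.755, 0.143, -0.169]
force: [0.7, -0.9, -1.1]
grip_width: 0.0916
grasp_force: 0.5
t 5.3 pos [0.5874 0.0398 0.0107] row x,y -0.0024 -0.0603 yaw 11.42 ytilt 0.39 tilt 25.54 F [ 0.7 -0.9 -1.1] [-0.06  0.74  0.24  1.79 -0.75  0.94  0.89]
```

View pics/m3.png

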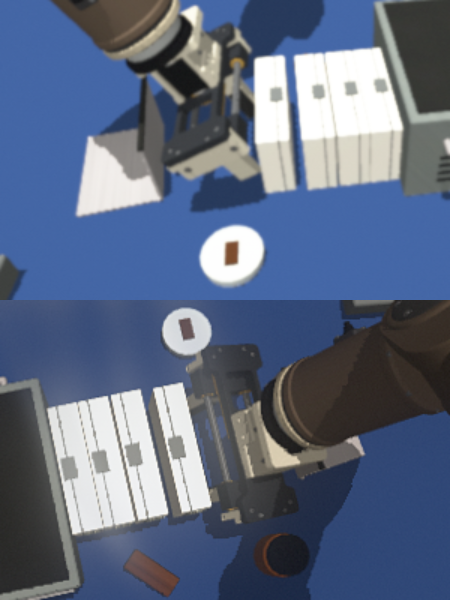

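The box now stands upright, with a gap of about 17 mm to its neighbour (lower half, x≈165). I'll keep pushing until it is flush.

```bash
python3 -m jog '[{"tx":-0.002,"ty":0.01,"tz":0,"rx":0,"ry":0,"rz":0},{"tx":-0.002,"ty":0.01,"tz":0,"rx":0,"ry":0,"rz":0},{"tx":-0.002,"ty":0.01,"tz":0,"rx":0,"ry":0,"rz":0},{"tx":-0.002,"ty":0.01,"tz":0,"rx":0,"ry":0,"rz":0},{"tx":-0.002,"ty":0.01,"tz":0,"rx":0,"ry":0,"rz":0}]'
python3 -m jog '[{"tx":-0.001,"ty":0.003,"tz":0,"rx":0,"ry":0,"rz":0},{"tx":0,"ty":0.003,"tz":0,"rx":0,"ry":0,"rz":0},{"tx":-0.001,"ty":0.003,"tz":0,"rx":0,"ry":0,"rz":0},{"tx":0,"ty":0,"tz":0,"rx":0,"ry":0,"rz":0},{"tx":0,"ty":0,"tz":0,"rx":0,"ry":0,"rz":0}]'
python3 -c "from h import *;show()"
```

```text
clock: 6.02
position: [0.5845, 0.0545, 0.0107]
tool_rot: [0.617, 0.755, 0.142, -0.168]
force: [0.2, -2.7, -0.1]
grip_width: 0.0918
grasp_force: 1.3
clock: 6.65
position: [0.5842, 0.0563, 0.0107]
tool_rot: [0.618, 0.755, 0.142, -0.168]
force: [1.0, -4.3, 0.0]
grip_width: 0.0916
grasp_force: 2.5
t 6.65 pos [0.5842 0.0563 0.0107] row x,y -0.0023 -0.0436 yaw 11.37 ytilt 0.41 tilt 25.38 F [ 1.  -4.3  0. ] [-0.08  0.73  0.23  1.81 -0.76  0.92  0.87]
```

```bash
python3 -m jog '[{"tx":-0.001,"ty":0.003,"tz":0,"rx":0,"ry":0,"rz":0},{"tx":0,"ty":0.003,"tz":0,"rx":0,"ry":0,"rz":0},{"tx":-0.001,"ty":0.003,"tz":0,"rx":0,"ry":0,"rz":0},{"tx":0,"ty":0,"tz":0,"rx":0,"ry":0,"rz":0},{"tx":0,"ty":0,"tz":0,"rx":0,"ry":0,"rz":0}]'
python3 -c "from h import *;show()"
```

```text
clock: 7.28
position: [0.5842, 0.0567, 0.0106]
tool_rot: [0.618, 0.755, 0.141, -0.166]
force: [0.8, -10.9, 1.8]
grip_width: 0.0915
grasp_force: 5.4
t 7.275 pos [0.5842 0.0567 0.0106] row x,y -0.0022 -0.0432 yaw 11.27 ytilt 0.45 tilt 25.21 F [  0.8 -10.9   1.8] [-0.08  0.73  0.23  1.81 -0.76  0.91  0.87]
```

Contact is at y′ ≈ -34.6 mm with a firm 11 N, so the box is flush. I'll back off, lift and move behind the bookend.

```bash
python3 -m jog '[{"tx":0.005,"ty":-0.025,"tz":0,"rx":0,"ry":0,"rz":0},{"tx":0.005,"ty":-0.025,"tz":0,"rx":0,"ry":0,"rz":0},{"tx":0,"ty":0,"tz":0.18,"rx":0,"ry":0,"rz":0},{"tx":0,"ty":0,"tz":0.18,"rx":0,"ry":0,"rz":0},{"tx":0,"ty":0,"tz":0.18,"rx":0,"ry":0,"rz":0}]'
python3 -m jog '[{"tx":0.028,"ty":-0.113,"tz":0,"rx":-0.007,"ry":-0.001,"rz":0},{"tx":0.028,"ty":-0.113,"tz":0,"rx":-0.007,"ry":-0.001,"rz":0},{"tx":0.028,"ty":-0.113,"tz":0,"rx":-0.007,"ry":-0.001,"rz":0},{"tx":0.028,"ty":-0.113,"tz":0,"rx":-0.007,"ry":-0.001,"rz":0},{"tx":0,"ty":0,"tz":0,"rx":0,"ry":0,"rz":0}]' 0.6
python3 - <<'E'
from h import *
show()
a=cam('scene')['frame'];b=cam('top')['frame']
cv2.imwrite('pics/m4.png',np.vstack([cv2.resize(a[130:330,20:320],None,fx=1.5,fy=1.5),cv2.resize(b[90:290,180:480],None,fx=1.5,fy=1.5)])[:600,:,::-1])
E
```

```text
clock: 7.9
position: [0.5858, 0.0454, 0.1744]
tool_rot: [0.617, 0.755, 0.142, -0.169]
force: [-0.2, -0.1, 0.3]
grip_width: 0.0918
grasp_force: 0.0
clock: 8.52
position: [0.6196, -0.0944, 0.1714]
tool_rot: [0.625, 0.761, 0.112, -0.136]
force: [-0.3, 0.3, 0.1]
grip_width: 0.0552
grasp_force: 0.0
t 8.525 pos [ 0.6196 -0.0944  0.1714] row x,y 0.0032 -0.1983 yaw 11.22 ytilt -0.01 tilt 20.26 F [-0.3  0.3  0.1] [ 0.01  0.61  0.39  1.54 -0.54  1.28  0.77]
```

View pics/m4.png

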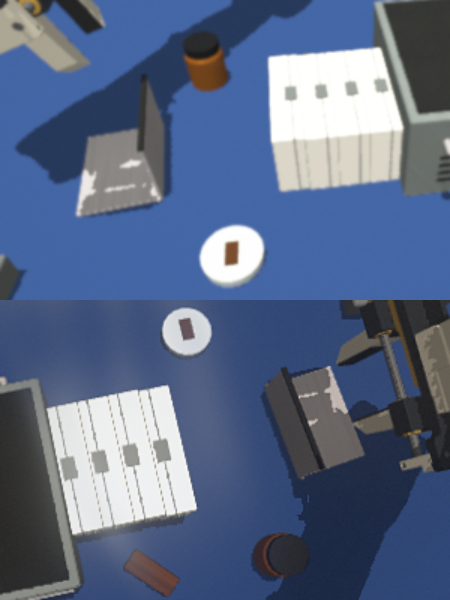

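All four boxes now stand flush and square. The bookend is still at its start pose, near (315,420) in the lower half, and the tool is behind it. I'll descend.

```bash
python3 -m jog '[{"tx":0,"ty":0,"tz":-0.1,"rx":0,"ry":0,"rz":0},{"tx":0,"ty":0,"tz":-0.1,"rx":0,"ry":0,"rz":0},{"tx":0,"ty":0,"tz":-0.1,"rx":0,"ry":0,"rz":0},{"tx":0,"ty":0,"tz":-0.08,"rx":0,"ry":0,"rz":0},{"tx":0,"ty":0,"tz":-0.05,"rx":0,"ry":0,"rz":0}]'
python3 -m jog '[{"tx":0,"ty":0,"tz":-0.025,"rx":0,"ry":0,"rz":0},{"tx":0,"ty":0,"tz":-0.025,"rx":0,"ry":0,"rz":0},{"tx":0,"ty":0,"tz":-0.02,"rx":0,"ry":0,"rz":0},{"tx":0,"ty":0,"tz":0,"rx":0,"ry":0,"rz":0},{"tx":0,"ty":0,"tz":0,"rx":0,"ry":0,"rz":0}]'
python3 -c "from h import *;show()"
```

```text
clock: 9.25
position: [0.619, -0.0891, 0.0422]
tool_rot: [0.623, 0.762, 0.112, -0.138]
force: [0.5, -0.5, -0.5]
grip_width: 0.0554
grasp_force: 0.0
clock: 9.88
position: [0.6201, -0.0907, 0.0231]
tool_rot: [0.623, 0.762, 0.113, -0.136]
force: [0.1, -0.3, 0.9]
grip_width: 0.0554
grasp_force: 0.0
t 9.875 pos [ 0.6201 -0.0907  0.0231] row x,y 0.0044 -0.1947 yaw 11.44 ytilt 0.13 tilt 20.36 F [ 0.1 -0.3  0.9] [ 0.05  0.77  0.32  1.64 -0.63  1.04  0.91]
```

```bash
for i in 1; do
python3 -m jog '[{"tx":-0.0032,"ty":0.0164,"tz":0,"rx":0,"ry":0,"rz":0},{"tx":-0.0032,"ty":0.0164,"tz":0,"rx":0,"ry":0,"rz":0},{"tx":-0.0032,"ty":0.0164,"tz":0,"rx":0,"ry":0,"rz":0},{"tx":-0.0032,"ty":0.0164,"tz":0,"rx":0,"ry":0,"rz":0},{"tx":-0.0032,"ty":0.0164,"tz":0,"rx":0,"ry":0,"rz":0}]' | grep force
python3 -m jog '[{"tx":-0.0032,"ty":0.0164,"tz":0,"rx":0,"ry":0,"rz":0},{"tx":-0.0032,"ty":0.0164,"tz":0,"rx":0,"ry":0,"rz":0},{"tx":-0.0032,"ty":0.0164,"tz":0,"rx":0,"ry":0,"rz":0},{"tx":-0.0032,"ty":0.0164,"tz":0,"rx":0,"ry":0,"rz":0},{"tx":-0.0032,"ty":0.0164,"tz":0,"rx":0,"ry":0,"rz":0}]' | grep force
done
python3 - <<'E'
from h import *
show()
a=cam('scene')['frame'];b=cam('top')['frame']
cv2.imwrite('pics/m5.png',np.vstack([cv2.resize(a[130:330,20:320],None,fx=1.5,fy=1.5),cv2.resize(b[90:290,180:480],None,fx=1.5,fy=1.5)])[:600,:,::-1])
E
```

```text
force: [0.2, -3.1, 1.8]
grasp_force: 1.8
force: [1.1, -3.8, 2.4]
grasp_force: 2.0
t 11.125 pos [ 0.6102 -0.0411  0.0228] row x,y 0.0043 -0.1442 yaw 11.44 ytilt 0.1 tilt 20.36 F [ 1.1 -3.8  2.4] [-0.02  0.74  0.31  1.71 -0.65  0.98  0.87]
```

View pics/m5.png

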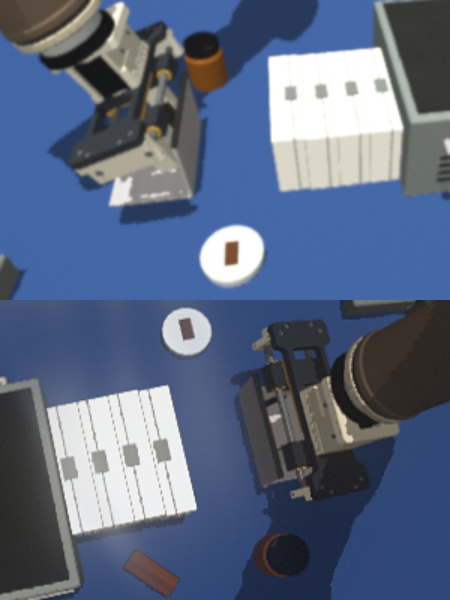

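The bookend is close to square on the two fingertips. The jar at (283,553) is clear of the gripper, and the dish and boxes haven't moved. I'll keep pushing.

```bash
python3 -m jog '[{"tx":-0.0032,"ty":0.0164,"tz":0,"rx":0,"ry":0,"rz":0},{"tx":-0.0032,"ty":0.0164,"tz":0,"rx":0,"ry":0,"rz":0},{"tx":-0.0032,"ty":0.0164,"tz":0,"rx":0,"ry":0,"rz":0},{"tx":-0.0032,"ty":0.0164,"tz":0,"rx":0,"ry":0,"rz":0},{"tx":-0.0032,"ty":0.0164,"tz":0,"rx":0,"ry":0,"rz":0}]' | grep force
python3 -m jog '[{"tx":-0.0032,"ty":0.0164,"tz":0,"rx":0,"ry":0,"rz":0},{"tx":-0.0032,"ty":0.0164,"tz":0,"rx":0,"ry":0,"rz":0},{"tx":-0.0032,"ty":0.0164,"tz":0,"rx":0,"ry":0,"rz":0},{"tx":-0.0032,"ty":0.0164,"tz":0,"rx":0,"ry":0,"rz":0},{"tx":-0.0032,"ty":0.0164,"tz":0,"rx":0,"ry":0,"rz":0}]' | grep force
python3 -m jog '[{"tx":-0.0032,"ty":0.0164,"tz":0,"rx":0,"ry":0,"rz":0},{"tx":-0.0032,"ty":0.0164,"tz":0,"rx":0,"ry":0,"rz":0},{"tx":-0.0032,"ty":0.0164,"tz":0,"rx":0,"ry":0,"rz":0},{"tx":-0.0032,"ty":0.0164,"tz":0,"rx":0,"ry":0,"rz":0},{"tx":-0.0032,"ty":0.0164,"tz":0,"rx":0,"ry":0,"rz":0}]' | grep force
python3 -c "from h import *;show()"
```

```text
force: [0.1, -4.8, 1.7]
grasp_force: 1.9
force: [0.7, -3.2, 1.5]
grasp_force: 1.8
force: [0.8, -3.4, 1.5]
grasp_force: 1.8
t 13.1 pos [0.5958 0.0327 0.0227] row x,y 0.0045 -0.069 yaw 11.44 ytilt 0.09 tilt 20.37 F [ 0.8 -3.4  1.5] [-0.12  0.71  0.29  1.78 -0.68  0.91  0.8 ]
```

```bash
python3 -m jog '[{"tx":-0.0022,"ty":0.0115,"tz":0,"rx":0,"ry":0,"rz":0},{"tx":-0.0022,"ty":0.0115,"tz":0,"rx":0,"ry":0,"rz":0},{"tx":-0.0022,"ty":0.0115,"tz":0,"rx":0,"ry":0,"rz":0},{"tx":-0.0022,"ty":0.0115,"tz":0,"rx":0,"ry":0,"rz":0},{"tx":-0.0022,"ty":0.0115,"tz":0,"rx":0,"ry":0,"rz":0}]' | grep force
python3 -m jog '[{"tx":-0.0006,"ty":0.003,"tz":0,"rx":0,"ry":0,"rz":0},{"tx":-0.0006,"ty":0.003,"tz":0,"rx":0,"ry":0,"rz":0},{"tx":-0.0006,"ty":0.003,"tz":0,"rx":0,"ry":0,"rz":0},{"tx":-0.0006,"ty":0.003,"tz":0,"rx":0,"ry":0,"rz":0},{"tx":0,"ty":0,"tz":0,"rx":0,"ry":0,"rz":0}]' | grep force
python3 -c "from h import *;show()"
```

```text
force: [0.2, -4.1, 1.0]
grasp_force: 1.8
force: [0.3, -3.2, 0.3]
grasp_force: 1.8
t 14.35 pos [0.5918 0.0532 0.0227] row x,y 0.0046 -0.0481 yaw 11.43 ytilt 0.09 tilt 20.36 F [ 0.3 -3.2  0.3] [-0.15  0.7   0.28  1.8  -0.69  0.89  0.78]
```

```bash
python3 -m jog '[{"tx":-0.0006,"ty":0.003,"tz":0,"rx":0,"ry":0,"rz":0},{"tx":-0.0006,"ty":0.003,"tz":0,"rx":0,"ry":0,"rz":0},{"tx":0,"ty":0,"tz":0,"rx":0,"ry":0,"rz":0},{"tx":0,"ty":0,"tz":0,"rx":0,"ry":0,"rz":0},{"tx":0,"ty":0,"tz":0,"rx":0,"ry":0,"rz":0}]' | grep force
python3 -c "from h import *;show()"
python3 -m jog '[{"tx":-0.0006,"ty":0.003,"tz":0,"rx":0,"ry":0,"rz":0},{"tx":-0.0006,"ty":0.003,"tz":0,"rx":0,"ry":0,"rz":0},{"tx":0,"ty":0,"tz":0,"rx":0,"ry":0,"rz":0},{"tx":0,"ty":0,"tz":0,"rx":0,"ry":0,"rz":0},{"tx":0,"ty":0,"tz":0,"rx":0,"ry":0,"rz":0}]' | grep force
python3 -c "from h import *;show()"
```

```text
force: [0.3, -7.4, 2.3]
grasp_force: 3.8
t 14.975 pos [0.5918 0.0535 0.0227] row x,y 0.0046 -0.0478 yaw 11.37 ytilt 0.12 tilt 20.26 F [ 0.3 -7.4  2.3] [-0.16  0.7   0.28  1.8  -0.69  0.89  0.77]
force: [0.2, -11.4, 3.3]
grasp_force: 5.7
t 15.6 pos [0.5918 0.0537 0.0227] row x,y 0.0047 -0.0476 yaw 11.3 ytilt 0.14 tilt 20.15 F [  0.2 -11.4   3.3] [-0.16  0.7   0.28  1.8  -0.69  0.89  0.77]
```

```bash
python3 -m jog '[{"tx":-0.0006,"ty":0.003,"tz":0,"rx":0,"ry":0,"rz":0},{"tx":-0.0006,"ty":0.003,"tz":0,"rx":0,"ry":0,"rz":0},{"tx":0,"ty":0,"tz":0,"rx":0,"ry":0,"rz":0},{"tx":0,"ty":0,"tz":0,"rx":0,"ry":0,"rz":0},{"tx":0.0006,"ty":-0.003,"tz":0,"rx":0,"ry":0,"rz":0}]' | grep force
python3 -m jog '[{"tx":0.003,"ty":-0.015,"tz":0,"rx":0,"ry":0,"rz":0},{"tx":0.006,"ty":-0.03,"tz":0,"rx":0,"ry":0,"rz":0},{"tx":0.006,"ty":-0.03,"tz":0,"rx":0,"ry":0,"rz":0},{"tx":0,"ty":0,"tz":0.1,"rx":0,"ry":0,"rz":0},{"tx":0,"ty":0,"tz":0.18,"rx":0,"ry":0,"rz":0}]' | grep force
python3 -m jog '[{"tx":0,"ty":0,"tz":0.18,"rx":0,"ry":0,"rz":0},{"tx":0.03,"ty":-0.15,"tz":0.1,"rx":0,"ry":0,"rz":0},{"tx":0.03,"ty":-0.18,"tz":0,"rx":0,"ry":0,"rz":0},{"tx":0.03,"ty":-0.18,"tz":0,"rx":0,"ry":0,"rz":0},{"tx":0.03,"ty":-0.15,"tz":0,"rx":0,"ry":0,"rz":0}]' | grep force
python3 - <<'E'
from h import *
show()
a=cam('scene')['frame'];b=cam('top')['frame']
cv2.imwrite('pics/m6.png',np.vstack([cv2.resize(a[140:290,100:340],None,fx=2.5,fy=2,interpolation=2),cv2.resize(b[90:290,180:480],None,fx=2,fy=1.5)[:300]])[:600,:,::-1])
E
```

```text
force: [0.4, -11.6, 3.8]
grasp_force: 6.0
force: [1.6, 0.5, 0.4]
grasp_force: 0.0
force: [1.1, 0.3, 0.3]
grasp_force: 0.0
t 17.475 pos [ 0.6312 -0.165   0.1908] row x,y 0.0009 -0.2698 yaw 11.41 ytilt 0.08 tilt 20.38 F [1.1 0.3 0.3] [ 0.1   0.66  0.42  1.41 -0.54  1.39  0.84]
```

View pics/m6.png

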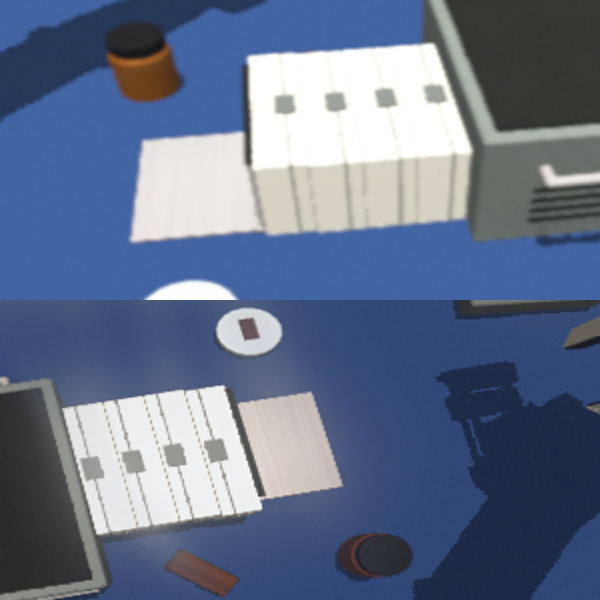

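The row stands upright and flush. The bookend plate sits square and snug against the end box (lower half, from (230,388) to (262,497)), and the jar, dish and wood sample look undisturbed. The arm is clear of everything, so I'm handing in.

```bash
python3 -c "from station import hand_in;print(hand_in())"
```

```text
the job is handed in; nothing more can be done
None
```

The job is handed in at about 17.5 s on the robot's clock: the slumped box was pushed upright and flush first, the bookend was then pushed square and snug against it, and the last pictures show the standing boxes, jar, dish and wood sample undisturbed.

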